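# Knock a stuck specimen mount out of its nest with the lever ejector

### The arm

A 6-joint arm with a two-finger parallel gripper is mounted at the origin on a cart in front of the work surface, level with it; the furniture and walls round the work are solid. World frame = base frame: x ahead of the robot, y to its left, z up, the work surface at z = 0. Lengths are in m, angles in rad, forces in N, time in s.
With the tool pointing down it reaches from about 0.35 to 0.775 m from the base axis. Payload 7.3 kg.
Tool frame: the origin (TCP) lies at the centre of the arm's flange, where the gripper is bolted on; the fingertips stand 178 mm ahead of it and the grasp point (between the pads) lies 159 mm ahead of it (tip_extent is the distance from the TCP to the fingertips, in m); z points along the fingers, y is the line along which they close (so a half turn about z gives the same grasp; the last joint's range is limited). The gripper opens to 92 mm and grips with 3 to 60 N. Pads are 19 mm wide; open, the fingers measure 130 mm over their backs; the gripper's body (75 mm by 190 mm) begins 47 mm behind the grasp point.
Start: joints at [-1.335, 0.342, 1.524, -0, 1.275, -0.146], TCP at [0.196, -0.487, 0.405] pointing down, gripper open.
Joint ranges: [-2.53, 2.53], [-0.77, 2.02], [0.04, 2.7], [-1, 4.14], [0.28, 2.66], [-3.11, 3.11]. Speed limits (rad/s): [2.57, 2.57, 3.14, 3.14, 3.14, 3.14].

### API

Orientations are given as [roll, pitch, yaw] about the fixed x, y, z axes, in that order (R = Rz(yaw) Ry(pitch) Rx(roll)).
In Python, from cell import * gives the robot as it stands.
- The arm moves only by the tool arm_command, never from a script. Its arguments are lists of equal length, an entry for each row: "xyz": the shift along the world's x, y, z in mm, a list of three; "spin": the turn about the world's z in degrees. In form: {"xyz": [[tx, ty, tz], ...], "spin": [spin, ...]}. A call has 1 to 20 rows; each row shifts and turns the commanded pose from where the row before left it; what a row does not reach is not made up. A row lasts 1/10 s, in which the tool goes at most 50 mm and 8.59 degrees, less where a joint would pass 70% of its speed; a pose out of reach is approached as far as the arm can. A call with a gripper value outside its range is refused whole. "jaw" is the opening, from -1 (shut) to 1 (fully open), set as the call begins (left out, the last holds). The fingers move at their own pace and stop on an object; "squeeze" is the grip in N (left out, the last holds). Time passes only in rows, so rows that do not move let the fingers close. It gives the time, the measured TCP pose, the force, the opening and the grip force at its end, in the units of the state.
- observe(): the state, without advancing time (a new reading comes with each control period).
- read_camera(name): name is "side" or "top" or "wrist"; returns a dict with "img" (384x512x3 uint8, red, green, blue), "depth" (384x512 float32, m along the optical axis (not along the pixel's ray), 0 where there is no reading), "fx", "fy", "cx", "cy" (pixels), "world_from_camera" (4x4, takes a point from camera to world coordinates). Camera axes: x right, y up, looking along -z (the intrinsics and any distortion apply to the point x, -y, -z); pixel columns grow to the right and rows downward; lengths in m; the calibration is good to about 2 mm. A picture is of the moment at which its call begins.
- hand_in(): hands the job in; it is judged then, once.
The state is a dict: "time": time; "qpos": joint angles; "qvel": joint speeds; "joint_efforts": joint torques, N m; "tool_pos": TCP position; "tool_rot": TCP orientation; "contact_force": force on the tool from outside, world axes, zero at the start; "torque": the same for the moment, N m; "opening": finger opening in m; "grip_force": force on a finger pad.
Only numpy, scipy, OpenCV 4.12 (cv2) and the standard library are available. Lean on these libraries where they do the work, as an engineer would, in place of code of your own. Each camera call takes 0.05 s, during which the arm holds its last target. There are 200 camera calls.

### The job

The green resin mount is stuck in the nest plate on top of the lever ejector and is wanted in the steel dish. Take the ejector's red handle, slide it along and feel with light presses for the knock-out hole under the green mount (the rod sits a little to one side of the handle and must not be forced against the plate), then press the lever down so that the rod pushes the mount up until it stands well out of its nest. Let the lever come back up, lift the mount out and set it down gently, upright, in the dish, leaving the two black mounts seated in their nests and the other things where they are.

Things in the scene. Friction and masses are not known exactly. Their poses are not given: they have to be found in the camera images.
- ejector: bench ejector: grey stand fixed to the table, 212 mm along its y, 90 mm deep, the nest plate on top. Origin on the table under the middle of the nest plate; x to the rear, y along the row of nests, z up; the lever with its red handle comes out of its front (-x). Under the plate a carriage runs along y on two shafts; it carries the lever and the upright knock-out rod
- pivot (a point): middle of the lever's pivot on the carriage; its axis runs along y, at x = -62, z = 44 mm in the ejector's frame. Turning about it, the lever lifts the rod straight up, 62 mm per rad. Rod: steel, 7.4 mm thick, flat end with a small bevel, which at rest is 5 mm below the nest plate's underside
- knockout (a joint): place of carriage, lever and handle along the ejector's y, m; 0 in the middle, range -0.06 to 0.06; stays where it is left. The rod is clamped on the plate's middle line in x, but up to 10 mm to either side of the handle in y: different each time, fixed in use, not reported and hidden under the plate, so it must be found by feel
- lever (a joint): angle of the lever, rad; 0 is up (rest), grows as its front is pressed down, stop at 0.395. A light spring brings it back up (1.5 to 3 N at the handle). If the rod meets the plate the lever stops hard after 5 mm of rod travel; over 25 N of rod on plate (about 17 N at the handle) does damage. In a hole the rod runs free to 11 mm, meets the mount and pushes it up
- handle (a point): middle of the red grip on the lever's front end, 34 x 20 (y) x 26 mm; take it from above with the fingers on its two y sides. At rest at x = -145, z = 76 mm in the ejector's frame (83 mm before and 32 mm above the pivot). It swivels on the lever, so it stays level in the hand while it swings round the pivot, 34 mm down in all. Pushed along y it takes the carriage along (about 1 N)
- nest: aluminium nest plate fixed on the ejector, 64 x 204 (y) x 30 mm high; origin in the middle of its underside, 90 mm above the table, axes as the ejector's. Three round nests, 31.5 mm wide, 24 mm deep, at y = -46, 0, +46 mm, each with a 6 mm floor and a 10 mm knock-out hole in its middle
- grippers (a point): middle of the nest plate, 26.5 mm above its underside: the height of the spring plungers, three in the wall of each nest, that grip the mounts. The rod needs some 7 to 11 N to push a mount up (5 to 8 N at the handle, plus the lever's spring); it then stays where it was pushed to, also when the rod goes back
- mount_green: green resin specimen mount, a cylinder of 30 mm diameter and 23 mm height; origin in the middle of its underside, z up. A brass rectangle is let into its top face. It starts stuck in one of the three nests, on the nest's floor, its top 1 mm below the plate's top; weighs about 35 g. Full lever stroke lifts it about 13 mm, so that it stands about 12 mm out of the plate
- mount_black_a: black resin specimen mount, a cylinder of 30 mm diameter and 23 mm height; origin in the middle of its underside, z up. A round steel piece in its top face. In another nest; to stay there
- mount_black_b: black resin specimen mount, a cylinder of 30 mm diameter and 23 mm height; origin in the middle of its underside, z up. A narrow steel strip in its top face. In the third nest; to stay there
- dish: round shallow steel dish with a dark pad inside, 86 mm wide over the rim, 13 mm high, about 70 mm wide inside at its floor, which is 3 mm above its underside; origin in the middle of its underside
- oil_bottle: bystander, to be left alone: small dropper bottle of immersion oil with a black cap, 27 x 78 mm; origin under its middle
- spare_eyepiece: bystander, to be left alone: black microscope eyepiece, 37 x 55 mm; origin under its middle
- petri: bystander, to be left alone: clear lidded petri dish, 63 x 15 mm; origin under its middle
- pin_jar: bystander, to be left alone: clear jar of cotton buds, 61 x 86 mm; origin under its middle
- tweezers: bystander, to be left alone: steel tweezers, 122 mm long, lying flat; origin under its middle
There are look-alikes about, which are no part of the job. What is shaped like the mount_black_b but purple is not meant.

How it is judged:
By the outcome, as a careful person would: the job done as asked, in the order asked, and still so for the second after the job is handed in, with the robot touching nothing.
It also fails if it takes over 61 s, if anything falls off the work surface, if the arm or the gripper's body presses on something with over 40 N, if the wrist force passes 120 N, or if a joint passes its speed limit or range.

## Working session

There is one attempt and no reset: what is moved stays moved. The work goes in short steps, Python scripts to look and compute and a tool call to move; the robot and the scene stay as the last step left them, time stands still between calls to the robot, and variables do not carry over. Pictures are saved under pics/ and viewed, at most 10 in all, crops included, and the job is handed in when it is done.

Besides the shell and the picture viewer there is one more tool, called after "Call:" by a JSON object that holds its "api" and its "payload", one argument or row to a line. arm_command: Moves the arm, as the interface text tells. Its arguments: {"type":"object","properties":{"xyz":{"type":"array","items":{"type":"array","items":{"type":"number"}}},"spin":{"type":"array","items":{"type":"number"}},"jaw":{"type":"number"},"squeeze":{"type":"number"}},"required":["xyz","spin"]}

```bash
ls; mkdir -p pics
cat > h.py <<'E'
from cell import *
import numpy as np, cv2
def snap(n,tag):
    c=read_camera(n); np.savez('%s.npz'%tag,**{k:c[k] for k in c}); cv2.imwrite('pics/%s.png'%tag,c['img'][:,:,::-1]); return c
def load(tag): return dict(np.load('%s.npz'%tag))
def pt(c,u,v,z=None):
    d=np.array([(u-c['cx'])/c['fx'],-(v-c['cy'])/c['fy'],-1.]); T=c['world_from_camera']
    if z is None: s=c['depth'][int(v),int(u)]
    else: s=(z-T[2,3])/(T[:3,:3]@d)[2]
    return T[:3,:3]@(d*s)+T[:3,3]
E
python3 - <<'E'
from h import *
a=snap('top','top0');b=snap('side','side0')
cv2.imwrite('pics/both.png',cv2.resize(np.vstack([a['img'],b['img']])[:,:,::-1],None,fx=.78,fy=.78))
s=observe();print({k:np.round(s[k],3) for k in s})
for c in(a,b):print(c['fx'],c['cx'],c['cy'],np.round(c['world_from_camera'],3))
E
```

```text
pics
{'time': np.float64(0.1), 'qpos': array([-1.335,  0.343,  1.525, -0.   ,  1.275, -0.146]), 'qvel': array([-0.   , -0.002, -0.001,  0.001,  0.   ,  0.002]), 'joint_efforts': array([ 2.0000e-03, -4.3200e+01, -2.4469e+01,  7.2000e-02,  5.3000e-02,
       -0.0000e+00]), 'tool_pos': array([ 0.196, -0.487,  0.404]), 'tool_rot': array([-3.14 , -0.   ,  0.382]), 'contact_force': array([-0.775, -0.512,  0.667]), 'torque': array([-0.021, -0.028,  0.03 ]), 'grip_force': np.float64(0.0), 'opening': np.float64(0.092)}
481.2874294422686 255.78742661953643 191.48747386836035 [[ 0.021  0.995 -0.097  0.449]
 [-1.     0.02  -0.009 -0.157]
 [-0.007  0.097  0.995  1.27 ]
 [ 0.     0.     0.     1.   ]]
425.0452665963648 254.82506672200606 188.0771527624436 [[ 0.83   0.208 -0.517  0.064]
 [-0.558  0.288 -0.779 -0.89 ]
 [-0.013  0.935  0.355  0.421]
 [ 0.     0.     0.     1.   ]]
```

View pics/top0.png

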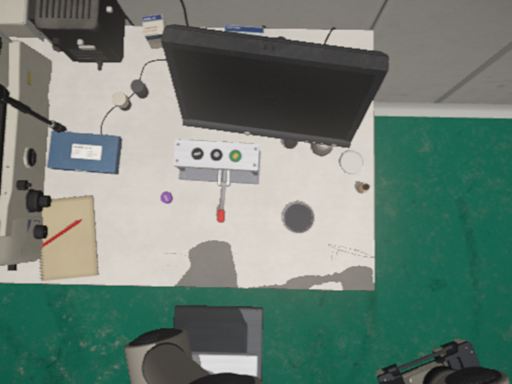

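View pics/side0.png

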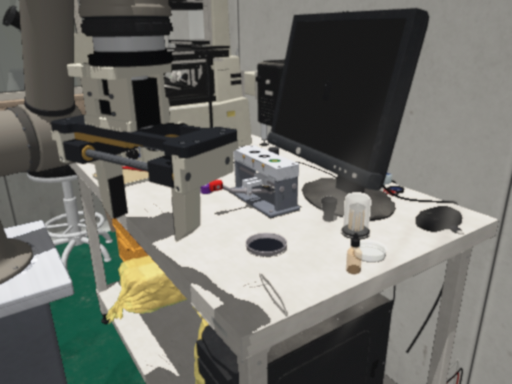

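Candidates: in the top view the green mount with brass is at (235,155), black mounts are at (197,154) and (216,155), and the purple look-alike is at (166,197), off the plate. The red handle is at (221,215). The red pen at (65,235) is no handle. The dish is at (298,217), while the clear petri dish at (351,162) is not the dish. I choose green at (235,155), the handle at (221,215) and the dish at (298,217).

Run:
```python
from h import *
a=load('top0');b=load('side0')
im=a['img']; cv2.imwrite('pics/crop1.png',np.hstack([cv2.resize(im[130:230,165:325,::-1],None,fx=5,fy=5,interpolation=2)]))
def cloud(c):
    v,u=np.mgrid[:384,:512]; d=c['depth']; P=np.stack([(u-c['cx'])/c['fx']*d,-(v-c['cy'])/c['fy']*d,-d],-1)
    T=c['world_from_camera']; return P@T[:3,:3].T+T[:3,3]
for n,c in(('top',a),('side',b)):
    P=cloud(c); h=cv2.cvtColor(c['img'],cv2.COLOR_RGB2HSV); H,S,V=[h[...,i].astype(int) for i in range(3)]
    for nm,m in(('red',((H<8)|(H>172))&(S>150)&(V>80)),('green',(H>45)&(H<85)&(S>70)),('purple',(H>130)&(H<165)&(S>60))):
        m=m&(P[...,0]>.3)&(P[...,0]<.75)&(abs(P[...,1]+.1)<.3)&(P[...,2]>.0)
        k,l,st,ce=cv2.connectedComponentsWithStats(m.astype(np.uint8))
        for i in range(1,k):
            if st[i,4]>6: q=P[l==i]; print(n,nm,st[i],ce[i].round(1),np.median(q,0).round(4),q.min(0).round(3),q.max(0).round(3))
    m=(P[...,2]>.108)&(P[...,2]<.132)&(P[...,0]>.4)&(P[...,0]<.75)&(P[...,1]>-.3)&(P[...,1]<.1)
    k,l,st,ce=cv2.connectedComponentsWithStats(m.astype(np.uint8))
    i=1+np.argmax(st[1:,4]); q=P[l==i]; r=cv2.minAreaRect(q[:,:2].astype(np.float32)*1000); print(n,'plate',r,np.median(q[:,2]),len(q))
    # monitor low-x extents by height
    for z in(.15,.2,.25,.3,.35,.4,.45,.5):
        m=(P[...,2]>z)&(P[...,2]<z+.05)&(P[...,0]>.45)&(abs(P[...,1]+.1)<.3); 
        if m.any(): print(z,m.sum(),P[m][:,0].min().round(3),end=' ')
    print()
print(P.shape)
P=cloud(a); print('dish rim', P[[217]*9,[282,284,286,290,298,306,311,313,315]].round(4))
```

```text
top red [218 210   6  12  63] [220.5 215.4] [ 0.5015 -0.0621  0.0882] [ 0.449 -0.157  0.082] [ 0.517 -0.055  1.27 ]
top green [230 151  11  10  64] [235.1 155.5] [ 0.6466 -0.0959  0.12  ] [ 0.449 -0.157  0.116] [ 0.658 -0.082  1.27 ]
top purple [161 192  11  11  81] [166.1 197.1] [0.5506 0.0861 0.024 ] [ 0.449 -0.157  0.014] [0.564 0.101 1.27 ]
top plate ((647.96923828125, -47.697837829589844), (204.34913635253906, 67.84149932861328), 87.72598266601562) 0.12061080547851177 2270
0.15 2703 0.672 0.2 2348 0.689 0.25 2640 0.7 0.3 2904 0.711 0.35 3078 0.723 0.4 7009 0.733 0.45 470 0.745 
side red [210 180  12  11  91] [215.1 184.7] [ 0.4978 -0.0707  0.081 ] [ 0.486 -0.075  0.069] [ 0.515 -0.06   0.088]
side purple [201 184  10  10  72] [205.1 189. ] [0.5441 0.0757 0.0145] [ 0.488 -0.062  0.002] [0.559 0.088 0.069]
side plate ((647.4965209960938, -52.47984313964844), (207.48880004882812, 68.2002944946289), 87.78697967529297) 0.11836495572039157 879
0.15 4826 0.673 0.2 4875 0.689 0.25 5078 0.7 0.3 5227 0.711 0.35 5372 0.722 0.4 5385 0.733 0.45 2048 1.035 
(384, 512, 3)
dish rim [[ 0.5053 -0.2156  0.014 ]
 [ 0.5058 -0.2213  0.0045]
 [ 0.5061 -0.2267  0.0016]
 [ 0.5062 -0.2371  0.0036]
 [ 0.5068 -0.2584 -0.0008]
 [ 0.5071 -0.2792  0.0021]
 [ 0.5072 -0.2919  0.0061]
 [ 0.507  -0.2963  0.0137]
 [ 0.5077 -0.303   0.0011]]
```

View pics/crop1.png

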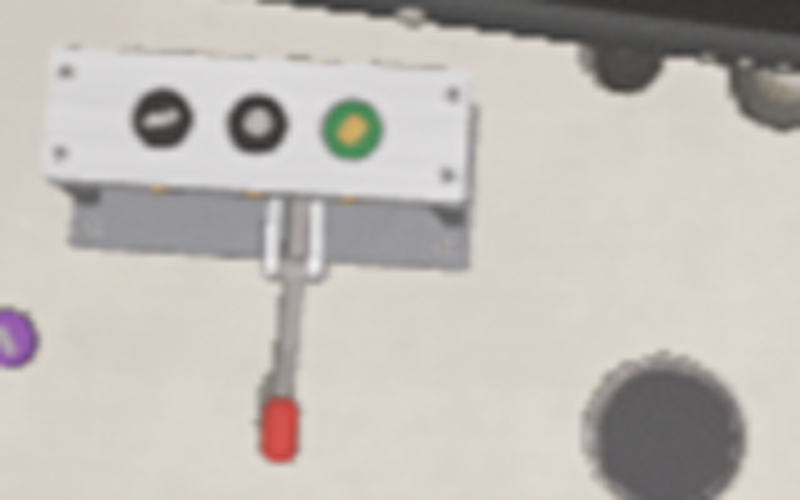

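The crop confirms it: the green mount with the brass rectangle sits in the right-hand nest (about -46 in the ejector's y), the black mounts in the middle and left ones. The purple one lies on the table at the left, and the red handle is at crop (280,430). I'll go above the handle and measure from the wrist camera.

Call:
{"api": "arm_command", "payload": {
  "xyz": [
    [25,35,0],
    [25,35,0],
    [25,35,0],
    [25,35,0],
    [25,35,0],
    [25,35,0],
    [25,35,0],
    [25,35,0],
    [25,35,0],
    [25,35,0],
    [25,35,0],
    [25,35,0],
    [0,0,0],
    [0,0,0]
  ],
  "spin": [-2,-2,-2,-2,-2,-2,-2,-2,-2,-2,-2,-2.2,0,0],
  "jaw": -0.1
}}

```text
time: 1.5
tool_pos: [0.4958, -0.0664, 0.4041]
tool_rot: [3.142, 0.001, -0.038]
contact_force: [-1.0, -0.5, 0.1]
opening: 0.0413
grip_force: 0.0
```

```bash
cat > m.py <<'E'
from h import *
import sys
def cloud(c):
    v,u=np.mgrid[:384,:512]; d=c['depth']; P=np.stack([(u-c['cx'])/c['fx']*d,-(v-c['cy'])/c['fy']*d,-d],-1)
    T=c['world_from_camera']; return P@T[:3,:3].T+T[:3,3]
def blobs(c):
    P=cloud(c); h=cv2.cvtColor(c['img'],cv2.COLOR_RGB2HSV); H,S,V=[h[...,i].astype(int) for i in range(3)]
    for nm,m in(('red',((H<8)|(H>172))&(S>150)&(V>80)),('green',(H>45)&(H<85)&(S>70))):
        m=m&(c['depth']>.05)
        k,l,st,ce=cv2.connectedComponentsWithStats(m.astype(np.uint8))
        for i in range(1,k):
            if st[i,4]>60: q=P[l==i]; lo,hi=np.percentile(q,[2,98],0); print(nm,st[i],ce[i].round(1),np.median(q,0).round(4),lo.round(4),hi.round(4), ((lo+hi)/2).round(4))
    return P
E
python3 - <<'E'
from m import *
c=snap('wrist','w1'); P=blobs(c); print(c['fx'],np.round(c['world_from_camera'],3))
s=observe(); print(s['time'],s['tool_pos'].round(4),s['tool_rot'].round(4),s['contact_force'].round(2),s['opening'])
t=cloud(load('top0'))
for y in(-.2,-.15,-.1,-.05,0,.05):
    m=(abs(t[...,1]-y)<.02)&(t[...,2]>.14)&(t[...,2]<.45)&(t[...,0]<1); print(y,t[m][:,0].min(),end=' ')
E
```

```text
red [242 171  15  18 196] [248.  180.5] [ 0.497  -0.0602  0.087 ] [ 0.489  -0.0693  0.0847] [ 0.5077 -0.0545  0.0888] [ 0.4984 -0.0619  0.0868]
green [266   0  36  32 707] [283.1  15. ] [ 0.6423 -0.0958  0.118 ] [ 0.6319 -0.1095  0.1167] [ 0.653  -0.083   0.1196] [ 0.6424 -0.0963  0.1181]
green [  44  297   37   38 1011] [ 62.3 315.1] [-0.3867  0.9161 -0.8015] [-0.4987 -0.0175 -0.8071] [0.5221 0.9842 0.3236] [ 0.0117  0.4833 -0.2417]
green [280 297  25  28 532] [291.  311.4] [-0.4216 -0.2168 -0.8012] [-0.4941 -0.2784 -0.8067] [-0.3321 -0.1677 -0.7955] [-0.4131 -0.223  -0.8011]
green [428 297  34  37 925] [444.4 313.2] [-0.452  -0.9839 -0.8009] [-0.5668 -1.0458 -0.8063] [ 0.5154 -0.1176  0.3143] [-0.0257 -0.5817 -0.246 ]
287.8097229448456 [[-0.038  0.953  0.302  0.576]
 [-0.999 -0.037 -0.011 -0.069]
 [ 0.    -0.302  0.953  0.383]
 [ 0.     0.     0.     1.   ]]
1.55 [ 0.4954 -0.0672  0.4043] [ 3.1414e+00  1.3000e-03 -3.9500e-02] [-0.44 -0.12 -0.53] 0.04126289163531679
-0.2 0.6861427225983971 -0.15 0.6923894857806379 -0.1 0.6954190709789092 -0.05 0.23621406903081843 0 0.19525548205785864 0.05 0.15791383109899576
```

View pics/w1.png

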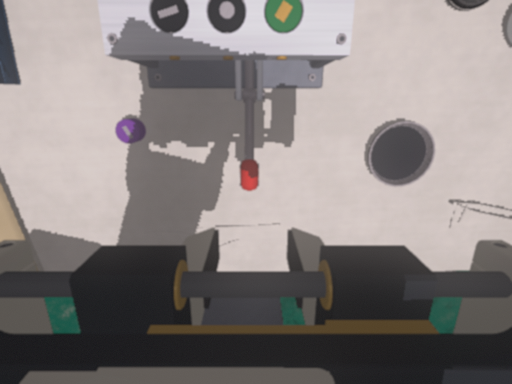

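The wrist view shows the red handle at (249,175), green mount at (284,12), dish at (400,153), purple look-alike at (130,130). Measurements agree, so I go down on the handle.

Call:
{"api": "arm_command", "payload": {
  "xyz": [
    [1,1,-30],
    [1,1,-30],
    [1,1,-30],
    [1,1,-30],
    [0,1,-25],
    [0,0,-15],
    [0,0,-10],
    [0,0,0],
    [0,0,0]
  ],
  "spin": [0,0,0,0,0,0,0,0,0]
}}

```text
time: 2.45
tool_pos: [0.4997, -0.0628, 0.2353]
tool_rot: [3.141, -0.001, -0.042]
contact_force: [-0.2, 0.4, 0.2]
opening: 0.0415
grip_force: 0.0
```

Run:
```python
from m import *
c=snap('side','s1'); blobs(c); d=snap('wrist','w2'); blobs(d)
cv2.imwrite('pics/c2.png',np.hstack([cv2.resize(c['img'][130:230,160:293,::-1],None,fx=3,fy=3),cv2.resize(d['img'][:,::,::-1],(400,300))]))
s=observe(); print(s['time'],s['tool_pos'].round(4),s['contact_force'].round(2))
```

```text
green [ 99 231  23  53 619] [111.3 258.8] [ 0.5609  1.3012 -0.801 ] [ 0.4724  1.0939 -0.8092] [ 0.6526  1.6595 -0.7918] [ 0.5625  1.3767 -0.8005]
green [ 56 243  12  13  76] [ 61.  247.7] [ 0.3391  1.6409 -0.8011] [ 0.3192  1.5268 -0.8099] [ 0.3804  1.6887 -0.7545] [ 0.3498  1.6077 -0.7822]
green [  49  243   96  141 6611] [ 88.8 331.2] [ 0.2993  0.73   -0.8013] [ 0.1658  0.3997 -0.8078] [ 0.4371  1.5133 -0.794 ] [ 0.3015  0.9565 -0.8009]
2.55 [ 0.4999 -0.0626  0.2357] [-0.24  0.2  -0.94]
```

View pics/c2.png

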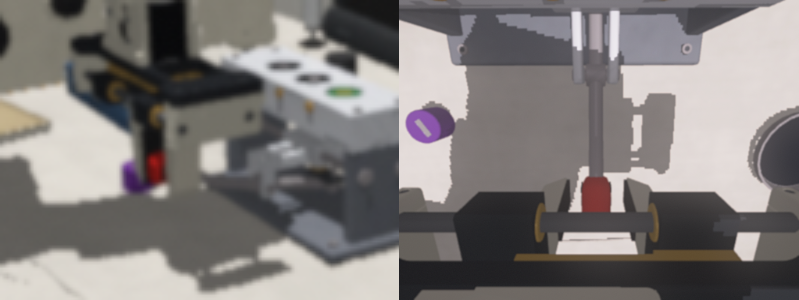

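The wrist crop shows the red grip at (596,195), centred between the fingers; the side crop agrees. Close on it.

Call:
{"api": "arm_command", "payload": {
  "xyz": [
    [0,0,0],
    [0,0,0],
    [0,0,0],
    [0,0,0],
    [0,0,0],
    [0,0,0]
  ],
  "spin": [0,0,0,0,0,0],
  "jaw": -0.9,
  "squeeze": 20
}}

```text
time: 3.15
tool_pos: [0.4997, -0.0622, 0.2349]
tool_rot: [3.141, -0.0, -0.04]
contact_force: [-0.4, -0.1, 2.0]
opening: 0.0196
grip_force: 20.0
```

Call:
{"api": "arm_command", "payload": {
  "xyz": [
    [-0.1,-3,0],
    [-0.1,-4,0],
    [-0.2,-4,0],
    [-0.2,-4,0],
    [-0.1,-3,0],
    [0,0,0],
    [0,0,0]
  ],
  "spin": [0,0,0,0,0,0,0]
}}

```text
time: 3.85
tool_pos: [0.4989, -0.0806, 0.2348]
tool_rot: [3.141, -0.0, -0.041]
contact_force: [-0.3, -0.5, 1.4]
opening: 0.0201
grip_force: 20.0
```

Call:
{"api": "arm_command", "payload": {
  "xyz": [
    [-0.7,0,-2],
    [-0.7,0,-2],
    [-0.6,0,-2],
    [-0.3,0,-1],
    [0,0,0]
  ],
  "spin": [0,0,0,0,0]
}}

```text
time: 4.35
tool_pos: [0.4967, -0.0802, 0.2279]
tool_rot: [3.141, -0.0, -0.04]
contact_force: [-1.7, -1.3, 4.4]
opening: 0.0202
grip_force: 20.0
```

Call:
{"api": "arm_command", "payload": {
  "xyz": [
    [-0.2,0,-0.5],
    [-0.2,0,-0.5],
    [0,0,0]
  ],
  "spin": [0,0,0]
}}

```text
time: 4.65
tool_pos: [0.4964, -0.0802, 0.2274]
tool_rot: [3.141, -0.001, -0.041]
contact_force: [-1.0, -0.7, 9.1]
opening: 0.0202
grip_force: 20.0
```

Blocked (9 N). Step on by 2 mm and press again.

Call:
{"api": "arm_command", "payload": {
  "xyz": [
    [0.6,0,0],
    [0.6,0,3.5],
    [-0.1,-2,0],
    [0,0,0],
    [-0.6,0,-2],
    [-0.6,0,-1.5],
    [0,0,0],
    [0,0,0]
  ],
  "spin": [0,0,0,0,0,0,0,0]
}}

```text
time: 5.45
tool_pos: [0.4963, -0.0822, 0.2273]
tool_rot: [3.141, -0.001, -0.04]
contact_force: [-2.7, 0.9, 9.7]
opening: 0.0198
grip_force: 20.0
```

Call:
{"api": "arm_command", "payload": {
  "xyz": [
    [0.6,0,0],
    [0.6,0,3.5],
    [-0.1,-2,0],
    [0,0,0],
    [-0.6,0,-2],
    [-0.6,0,-1.5],
    [0,0,0],
    [0,0,0]
  ],
  "spin": [0,0,0,0,0,0,0,0]
}}

```text
time: 6.25
tool_pos: [0.4962, -0.0843, 0.2273]
tool_rot: [3.141, -0.001, -0.041]
contact_force: [-0.7, 0.7, 9.8]
opening: 0.0199
grip_force: 20.0
```

Call:
{"api": "arm_command", "payload": {
  "xyz": [
    [0.6,0,0],
    [0.6,0,3.5],
    [-0.1,-2,0],
    [0,0,0],
    [-0.6,0,-2],
    [-0.6,0,-1.5],
    [0,0,0],
    [0,0,0]
  ],
  "spin": [0,0,0,0,0,0,0,0]
}}

```text
time: 7.05
tool_pos: [0.4961, -0.0863, 0.2273]
tool_rot: [3.141, -0.001, -0.041]
contact_force: [-1.5, 0.5, 9.4]
opening: 0.0197
grip_force: 20.0
```

Call:
{"api": "arm_command", "payload": {
  "xyz": [
    [0.6,0,0],
    [0.6,0,3.5],
    [-0.1,-2,0],
    [0,0,0],
    [-0.6,0,-2],
    [-0.6,0,-1.5],
    [0,0,0],
    [0,0,0]
  ],
  "spin": [0,0,0,0,0,0,0,0]
}}

```text
time: 7.85
tool_pos: [0.496, -0.0883, 0.2273]
tool_rot: [3.141, -0.001, -0.041]
contact_force: [-0.7, 0.9, 9.2]
opening: 0.0198
grip_force: 20.0
```

Call:
{"api": "arm_command", "payload": {
  "xyz": [
    [0.6,0,0],
    [0.6,0,3.5],
    [-0.1,-2,0],
    [0,0,0],
    [-0.6,0,-2],
    [-0.6,0,-1.5],
    [0,0,0],
    [0,0,0]
  ],
  "spin": [0,0,0,0,0,0,0,0]
}}

```text
time: 8.65
tool_pos: [0.496, -0.0903, 0.2273]
tool_rot: [3.141, -0.001, -0.041]
contact_force: [-0.5, 0.8, 8.7]
opening: 0.0199
grip_force: 20.0
```

Call:
{"api": "arm_command", "payload": {
  "xyz": [
    [0.6,0,0],
    [0.6,0,3.5],
    [-0.1,-2,0],
    [0,0,0],
    [-0.6,0,-2],
    [-0.6,0,-1.5],
    [0,0,0],
    [0,0,0]
  ],
  "spin": [0,0,0,0,0,0,0,0]
}}

```text
time: 9.45
tool_pos: [0.4959, -0.0923, 0.2273]
tool_rot: [3.141, -0.001, -0.041]
contact_force: [-0.9, 1.4, 8.4]
opening: 0.02
grip_force: 20.0
```

Call:
{"api": "arm_command", "payload": {
  "xyz": [
    [0.6,0,0],
    [0.6,0,3.5],
    [-0.1,-2,0],
    [0,0,0],
    [-0.6,0,-2],
    [-0.6,0,-1.5],
    [0,0,0],
    [0,0,0]
  ],
  "spin": [0,0,0,0,0,0,0,0]
}}

```text
time: 10.25
tool_pos: [0.4958, -0.0943, 0.2272]
tool_rot: [3.141, -0.001, -0.041]
contact_force: [1.2, 0.0, 7.9]
opening: 0.0199
grip_force: 20.0
```

Call:
{"api": "arm_command", "payload": {
  "xyz": [
    [0.6,0,0],
    [0.6,0,3.5],
    [-0.1,-2,0],
    [0,0,0],
    [-0.6,0,-2],
    [-0.6,0,-1.5],
    [0,0,0],
    [0,0,0]
  ],
  "spin": [0,0,0,0,0,0,0,0]
}}

```text
time: 11.05
tool_pos: [0.4956, -0.0963, 0.2271]
tool_rot: [3.141, -0.001, -0.041]
contact_force: [1.0, 0.2, 6.2]
opening: 0.02
grip_force: 20.0
```

Call:
{"api": "arm_command", "payload": {
  "xyz": [
    [0.6,0,0],
    [0.6,0,3.5],
    [-0.1,-1,0],
    [0,0,0],
    [-0.6,0,-2],
    [-0.6,0,-1.5],
    [0,0,0],
    [0,0,0]
  ],
  "spin": [0,0,0,0,0,0,0,0]
}}

```text
time: 11.85
tool_pos: [0.4956, -0.0972, 0.227]
tool_rot: [3.141, -0.001, -0.041]
contact_force: [3.1, 0.9, 3.6]
opening: 0.0199
grip_force: 20.0
```

Call:
{"api": "arm_command", "payload": {
  "xyz": [
    [0.6,0,0],
    [0.6,0,3.5],
    [-0.1,-1,0],
    [0,0,0],
    [-0.6,0,-2],
    [-0.6,0,-1.5],
    [0,0,0],
    [0,0,0]
  ],
  "spin": [0,0,0,0,0,0,0,0]
}}

```text
time: 12.65
tool_pos: [0.4954, -0.0982, 0.2266]
tool_rot: [3.141, -0.001, -0.041]
contact_force: [5.5, 0.3, 1.2]
opening: 0.0199
grip_force: 20.0
```

The load now is only the spring: it seems to be in the hole. Press a bit deeper to confirm.

Call:
{"api": "arm_command", "payload": {
  "xyz": [
    [0,0,-1],
    [-0.2,0,-1],
    [0,0,0]
  ],
  "spin": [0,0,0]
}}

```text
time: 12.95
tool_pos: [0.495, -0.0982, 0.2246]
tool_rot: [3.142, 0.0, -0.041]
contact_force: [4.5, -0.4, 1.2]
opening: 0.0199
grip_force: 20.0
```

Call:
{"api": "arm_command", "payload": {
  "xyz": [
    [0,-0.3,-1],
    [-0.1,-0.2,-1],
    [-0.2,0,-1.5],
    [-0.2,0,-1.5],
    [0,0,0]
  ],
  "spin": [0,0,0,0,0]
}}

```text
time: 13.45
tool_pos: [0.4942, -0.0986, 0.2195]
tool_rot: [-3.141, 0.001, -0.04]
contact_force: [0.6, 1.8, 3.4]
opening: 0.0198
grip_force: 20.0
```

Call:
{"api": "arm_command", "payload": {
  "xyz": [
    [-0.2,0.2,-1.5],
    [-0.2,0,-1.5],
    [-0.2,0,-1.5],
    [-0.2,0,-1.5],
    [0,0,0]
  ],
  "spin": [0,0,0,0,0]
}}

```text
time: 13.95
tool_pos: [0.4933, -0.0985, 0.2137]
tool_rot: [-3.142, 0.001, -0.041]
contact_force: [-0.1, -0.1, 4.5]
opening: 0.02
grip_force: 20.0
```

Call:
{"api": "arm_command", "payload": {
  "xyz": [
    [-0.1,0,-1.5],
    [-0.1,0,-1.5],
    [-0.1,0,-1.5],
    [0,0,-1.5],
    [0,0,-1],
    [0,0,-1],
    [0,0,0]
  ],
  "spin": [0,0,0,0,0,0,0]
}}

```text
time: 14.65
tool_pos: [0.4928, -0.0985, 0.2057]
tool_rot: [-3.141, 0.002, -0.04]
contact_force: [-2.3, -0.0, 5.4]
opening: 0.0198
grip_force: 20.0
```

Run:
```python
from m import *
c=snap('side','s3'); blobs(c); d=snap('wrist','w3'); t=snap('top','t3'); blobs(t)
cv2.imwrite('pics/c3.png',np.hstack([cv2.resize(c['img'][130:230,190:323,::-1],(400,300)),cv2.resize(d['img'][:,::,::-1],(400,300))]))
```

```text
green [ 99 231  23  53 617] [111.3 258.9] [ 0.5613  1.3028 -0.8011] [ 0.4723  1.0927 -0.8098] [ 0.6537  1.6607 -0.7935] [ 0.563   1.3767 -0.8016]
green [ 56 243  12  13  76] [ 61.  247.7] [ 0.3397  1.6413 -0.8014] [ 0.32    1.5183 -0.8086] [ 0.38    1.6953 -0.7508] [ 0.35    1.6068 -0.7797]
green [  49  243   96  141 6615] [ 88.7 331.2] [ 0.2995  0.7304 -0.8013] [ 0.1658  0.3993 -0.8078] [ 0.4367  1.5186 -0.7943] [ 0.3013  0.9589 -0.8011]
red [ 42 220  39  26 102] [ 61.4 232.2] [0.4544 0.3552 0.0195] [0.4201 0.3127 0.0152] [0.4839 0.4015 0.0244] [0.452  0.3571 0.0198]
green [  220   116   292   268 47381] [412.8 270.1] [ 0.2427 -0.8517 -0.7998] [-0.1245 -1.216  -0.8115] [ 0.9623 -0.1921 -0.7881] [ 0.4189 -0.7041 -0.7998]
green [230 150  11  11  66] [234.9 155.2] [ 0.6454 -0.0952  0.129 ] [ 0.634  -0.1073  0.1253] [ 0.6587 -0.0831  0.1339] [ 0.6464 -0.0952  0.1296]
green [  0 283  40  52 798] [ 11.2 298.7] [ 0.1838  0.8956 -0.7982] [ 0.0577  0.7889 -0.8094] [ 0.236   0.9382 -0.7825] [ 0.1469  0.8635 -0.7959]
green [  53  285  100   34 1650] [113.2 296.2] [ 0.1987  0.4395 -0.7984] [ 0.119   0.3054 -0.8106] [ 0.2395  0.662  -0.7852] [ 0.1793  0.4837 -0.7979]
green [  0 371  31  13 210] [ 10.1 379.1] [-0.1594  0.8766 -0.7981] [-0.1754  0.7995 -0.81  ] [-0.1307  0.9145 -0.7872] [-0.153   0.857  -0.7986]
```

View pics/c3.png

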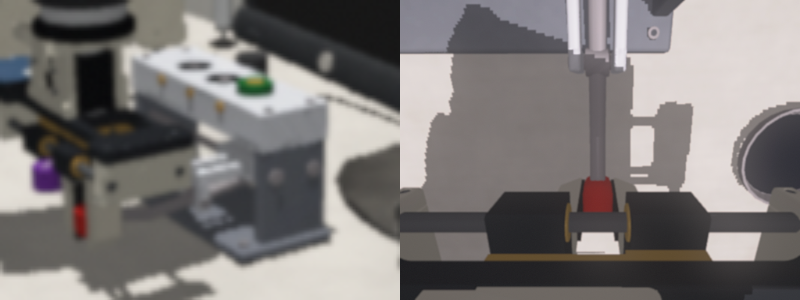

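The side crop shows the green mount standing out of the plate at (255,85), by about 9 mm in depth. The handle is held at (598,195). I press on to the stop.

Call:
{"api": "arm_command", "payload": {
  "xyz": [
    [0.1,0,-1.5],
    [0.1,0,-1.5],
    [0.1,0,-1],
    [0,0,0]
  ],
  "spin": [0,0,0,0]
}}

```text
time: 15.2
tool_pos: [0.493, -0.0984, 0.2016]
tool_rot: [-3.141, 0.003, -0.04]
contact_force: [-3.1, 1.1, 5.1]
opening: 0.0199
grip_force: 20.0
```

Call:
{"api": "arm_command", "payload": {
  "xyz": [
    [0,0,-0.7],
    [0,0,0]
  ],
  "spin": [0,0]
}}

```text
time: 15.4
tool_pos: [0.493, -0.0984, 0.2009]
tool_rot: [-3.141, 0.003, -0.041]
contact_force: [-2.0, -0.6, 5.2]
opening: 0.0202
grip_force: 20.0
```

Call:
{"api": "arm_command", "payload": {
  "xyz": [
    [0,0,3.5],
    [0.1,0,3.5],
    [0.2,0,3.5],
    [0.3,0,3],
    [0.6,0,3],
    [0.7,0,3],
    [0.8,0,3],
    [0.9,0,3],
    [1,0,3],
    [1,0,3],
    [0.6,0,2],
    [0,0,0],
    [0,0,0]
  ],
  "spin": [0,0,0,0,0,0,0,0,0,0,0,0,0]
}}

```text
time: 16.7
tool_pos: [0.4989, -0.0984, 0.2344]
tool_rot: [-3.141, 0.004, -0.04]
contact_force: [-8.3, -1.0, 3.9]
opening: 0.0199
grip_force: 20.0
```

Call:
{"api": "arm_command", "payload": {
  "xyz": [
    [0,0,0],
    [0,0,0],
    [0,0,0],
    [0,0,10],
    [0,0,20],
    [0,0,30],
    [0,0,35],
    [20,0,35],
    [25,0,0],
    [20,0,0],
    [0,0,0],
    [0,0,0],
    [0,0,0]
  ],
  "spin": [0,0,0,0,0,0,0,0,0,0,0,0,0],
  "jaw": 0.02
}}

```text
time: 18.0
tool_pos: [0.5642, -0.0984, 0.3645]
tool_rot: [-3.142, 0.001, -0.041]
contact_force: [-1.0, -0.4, -0.4]
opening: 0.0471
grip_force: 0.0
```

Run:
```python
from m import *
d=snap('wrist','w4'); P=blobs(d)
s=observe(); print(s['time'],s['tool_pos'].round(4),s['tool_rot'].round(4),s['contact_force'].round(2),s['opening'])
t=snap('top','t4');blobs(t); blobs(snap('side','s4'))
# dish: dark disc rim from top0
a=load('top0'); Q=cloud(a)
m=(Q[...,2]>.008)&(Q[...,2]<.02)&(abs(Q[...,0]-.506)<.06)&(abs(Q[...,1]+.259)<.06)
print('dish',m.sum(),cv2.minEnclosingCircle(Q[m][:,:2].astype(np.float32)*1000))
m=(P[...,2]>.008)&(P[...,2]<.02)&(abs(P[...,0]-.506)<.06)&(abs(P[...,1]+.259)<.06)
if m.any(): print('dishw',m.sum(),cv2.minEnclosingCircle(P[m][:,:2].astype(np.float32)*1000))
```

```text
red [248 241  16  25 351] [255.8 252.8] [ 0.5014 -0.0984  0.0868] [ 0.4883 -0.1057  0.0848] [ 0.5133 -0.0905  0.0889] [ 0.5008 -0.0981  0.0869]
green [227  84  27  38 412] [236.6 105.5] [ 0.6423 -0.089   0.131 ] [ 0.6328 -0.0997  0.1296] [ 0.6555 -0.0834  0.1324] [ 0.6442 -0.0915  0.131 ]
18.05 [ 0.5642 -0.0985  0.3646] [-3.1415e+00  9.0000e-04 -4.0800e-02] [0.17 0.06 0.01] 0.0466127537314756
red [ 42 220  39  26 104] [ 61.2 232.3] [0.4544 0.356  0.0196] [0.4201 0.3124 0.0144] [0.4839 0.401  0.0247] [0.452  0.3567 0.0195]
green [  207   116   305   268 47713] [411.4 270.2] [ 0.2376 -0.8492 -0.7998] [-0.1247 -1.216  -0.8115] [ 0.962  -0.1773 -0.7881] [ 0.4187 -0.6966 -0.7998]
green [   0  283  133   71 6174] [ 64.9 309.8] [ 0.1366  0.6451 -0.7984] [-0.0075  0.4156 -0.8098] [ 0.2347  0.9251 -0.7866] [ 0.1136  0.6704 -0.7982]
red [217 185  13  11  99] [222.3 189.8] [ 0.4958 -0.1069  0.0807] [ 0.4855 -0.111   0.0675] [ 0.5113 -0.0997  0.0877] [ 0.4984 -0.1053  0.0776]
green [268 154  13   8  73] [274. 158.] [ 0.6418 -0.1056  0.1277] [ 0.6319 -0.1131  0.0784] [0.7575 0.0443 0.1312] [ 0.6947 -0.0344  0.1048]
green [ 99 231  23  53 616] [111.4 258.8] [ 0.5607  1.3    -0.8012] [ 0.4721  1.0975 -0.8097] [ 0.6525  1.6601 -0.794 ] [ 0.5623  1.3788 -0.8018]
green [ 56 243  12  13  75] [ 61.  247.7] [ 0.3402  1.638  -0.8016] [ 0.3205  1.5319 -0.8097] [ 0.3794  1.6948 -0.7534] [ 0.35    1.6134 -0.7816]
green [  49  243   96  141 6612] [ 88.7 331.2] [ 0.2993  0.7305 -0.8014] [ 0.1657  0.3987 -0.8078] [ 0.4372  1.5178 -0.7941] [ 0.3014  0.9582 -0.8009]
dish 219 ((506.1543884277344, -257.1927490234375), 42.71635818481445)
dishw 661 ((504.3398742675781, -258.98968505859375), 43.17655563354492)
```

View pics/w4.png

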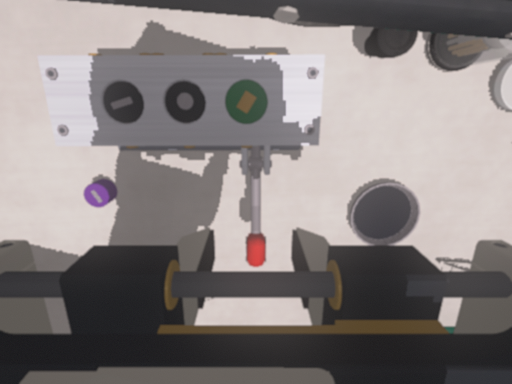

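The view shows the green mount raised at pixel (246,101), its top at z = 0.131. The black mounts are flush at (123,102) and (185,102). The handle is back up at (256,250) and the dish is at (384,212).

Run:
```python
from m import *
d=load('w4'); g=d['img'].astype(int)
m=(cv2.cvtColor(d['img'],cv2.COLOR_RGB2HSV)[...,1]>60).astype(np.uint8); m[:75]=0;m[128:]=0;m[:,:220]=0;m[:,275:]=0
m=cv2.morphologyEx(m,cv2.MORPH_OPEN,np.ones((3,3)))
print(cv2.boundingRect(m)); c,r=cv2.minEnclosingCircle(cv2.findNonZero(m)); print(c,r)
print(pt(d,246.5,101,.1315),pt(d,c[0],c[1],.1315))
for u,v in((123,102),(185,102)): print(pt(d,u,v,.119))
t=load('t3'); print(pt(t,234.9,155.2,.13))
```

```text
(227, 82, 38, 41)
(245.69287109375, 101.63946533203125) 20.627470016479492
[ 0.64587351 -0.0968424   0.1315    ] [ 0.64547007 -0.09625619  0.1315    ]
[ 0.64900645 -0.00483602  0.119     ]
[ 0.64711773 -0.05088022  0.119     ]
[ 0.64587605 -0.09503038  0.13      ]
```

Call:
{"api": "arm_command", "payload": {
  "xyz": [
    [20,1,0],
    [25,1,0],
    [20,0,0],
    [14,0,0],
    [0,0,-20],
    [0,0,-20],
    [0,0,-12],
    [0,0,-7],
    [0,0,-4],
    [0,0,0],
    [0,0,0]
  ],
  "spin": [0,0,0,0,0,0,0,0,0,0,0]
}}

```text
time: 19.25
tool_pos: [0.6441, -0.0966, 0.3024]
tool_rot: [3.141, -0.001, -0.041]
contact_force: [0.5, 0.2, 0.6]
opening: 0.0471
grip_force: 0.0
```

Call:
{"api": "arm_command", "payload": {
  "xyz": [
    [0,0,-1],
    [0,0,0],
    [0,0,0],
    [0,0,0],
    [0,0,0],
    [0,0,0]
  ],
  "spin": [0,0,0,0,0,0],
  "jaw": -0.6,
  "squeeze": 20
}}

```text
time: 19.85
tool_pos: [0.644, -0.0965, 0.3008]
tool_rot: [3.141, -0.0, -0.041]
contact_force: [0.0, -0.3, 2.2]
opening: 0.0285
grip_force: 20.0
```

Call:
{"api": "arm_command", "payload": {
  "xyz": [
    [0,0,3],
    [0,0,4],
    [0,0,4],
    [0,0,6],
    [0,0,10],
    [0,0,12],
    [0,0,0]
  ],
  "spin": [0,0,0,0,0,0,0]
}}

```text
time: 20.55
tool_pos: [0.6444, -0.0965, 0.3426]
tool_rot: [3.14, -0.005, -0.04]
contact_force: [0.7, -0.2, 0.2]
opening: 0.0278
grip_force: 20.0
```

Run:
```python
from m import *
d=snap('wrist','w5'); c=snap('side','s5'); blobs(c)
cv2.imwrite('pics/c5.png',np.hstack([cv2.resize(c['img'][90:190,220:353,::-1],(400,300)),cv2.resize(d['img'][:,::,::-1],(400,300))]))
```

```text
red [217 185  13  11  98] [222.3 189.8] [ 0.496  -0.1073  0.0809] [ 0.4849 -0.1106  0.0676] [ 0.5113 -0.0992  0.0875] [ 0.4981 -0.1049  0.0775]
green [269 137  13  14  87] [273.1 144.8] [ 0.6382 -0.1058  0.159 ] [ 0.6324 -0.114   0.1477] [ 0.6561 -0.0822  0.1731] [ 0.6442 -0.0981  0.1604]
green [ 99 231  23  53 616] [111.3 258.8] [ 0.5605  1.3054 -0.8011] [ 0.4728  1.098  -0.8089] [ 0.6518  1.6634 -0.7922] [ 0.5623  1.3807 -0.8006]
green [ 56 243  12  13  76] [ 61.  247.7] [ 0.3401  1.6406 -0.8004] [ 0.3208  1.5253 -0.807 ] [ 0.3797  1.687  -0.7529] [ 0.3502  1.6061 -0.78  ]
green [  49  243   96  141 6605] [ 88.8 331.2] [ 0.2996  0.7301 -0.8014] [ 0.1661  0.4006 -0.8079] [ 0.4364  1.5177 -0.7941] [ 0.3012  0.9592 -0.801 ]
```

View pics/c5.png

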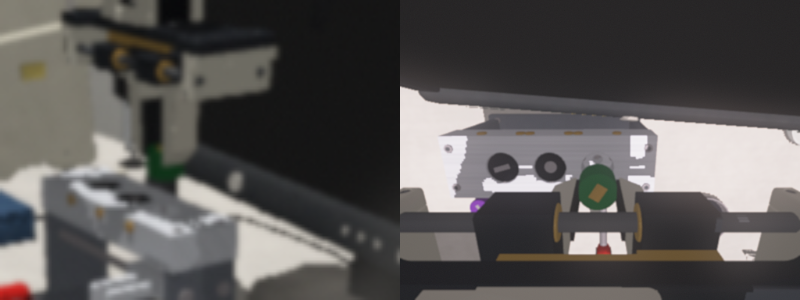

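Run:
```python
from m import *
d=load('w5'); P=cloud(d)
h=cv2.cvtColor(d['img'],cv2.COLOR_RGB2HSV)
u0,v0=int(198*1.28),int(185*1.28)
m=np.zeros((384,512),np.uint8); m[v0-45:v0+45,u0-40:u0+40]=((h[...,1]>60)&(h[...,2]>20))[v0-45:v0+45,u0-40:u0+40]
m&=(P[...,2]>.14)
q=P[m>0]; print(len(q),np.percentile(q,[2,50,98],0).round(4),cv2.boundingRect(m))
top=q[q[:,2]>np.median(q[:,2])-.004]
A=np.c_[top[:,:2],np.ones(len(top))]; k=np.linalg.lstsq(A,top[:,2],rcond=None)[0]; print('tilt',k, (top[:,:2].max(0)+top[:,:2].min(0))/2,top.min(0),top.max(0))
s=observe(); print(s['opening'],s['tool_pos'],s['torque'],s['contact_force'])
```

```text
2229 [[ 0.6348 -0.1089  0.1566]
 [ 0.6509 -0.0962  0.1724]
 [ 0.6616 -0.0835  0.1739]] (229, 211, 48, 57)
tilt [ 0.57591351 -0.01482615 -0.20192143] [ 0.67854624 -0.09603486] [ 0.63225158 -0.10990494  0.16848666] [ 0.72484091 -0.08216479  0.32211583]
0.02796157661933614 [ 0.6439111  -0.09644013  0.34032265] [ 0.0777805   0.00524585 -0.00138062] [ 0.12697596  0.54155281 -0.52510378]
```

Run:
```python
from m import *
d=load('w5'); P=cloud(d); h=cv2.cvtColor(d['img'],cv2.COLOR_RGB2HSV)
m=np.zeros((384,512),bool); m[205:275,215:290]=True
m&=(h[...,1]>60)&(P[...,2]>.15)&(P[...,2]<.185)
q=P[m]
for i in range(8):
    A=np.c_[q[:,:2],np.ones(len(q))];k=np.linalg.lstsq(A,q[:,2],rcond=None)[0]; r=q[:,2]-A@k; q=q[abs(r)<max(2*r.std(),.0012)]
print('tilt deg',np.degrees(np.arctan(k[:2])),len(q),q.min(0),q.max(0),r.std())
```

```text
tilt deg [-0.24325878  1.15471967] 1695 [ 0.63282105 -0.10978799  0.17124149] [ 0.66202839 -0.08224356  0.17398775] 0.0005273104709588958
```

Call:
{"api": "arm_command", "payload": {
  "xyz": [
    [0,0,10],
    [0,0,10],
    [0,0,0]
  ],
  "spin": [0,0,0]
}}

```text
time: 20.95
tool_pos: [0.6443, -0.0966, 0.3617]
tool_rot: [3.141, -0.003, -0.041]
contact_force: [-0.8, 0.5, -0.5]
opening: 0.0281
grip_force: 20.0
```

Call:
{"api": "arm_command", "payload": {
  "xyz": [
    [-10,-5,0],
    [-15,-16,0],
    [-15,-18,0],
    [-15,-18,0],
    [-15,-18,0],
    [-15,-18,0],
    [-15,-18,0],
    [-15,-18,0],
    [-14,-18,0],
    [-8,-10,0],
    [-4,-4,0],
    [0,0,-20],
    [0,0,-30],
    [0,0,-30],
    [0,0,-25],
    [0,0,-15],
    [0,0,-10],
    [0,0,0],
    [0,0,0]
  ],
  "spin": [0,0,0,0,0,0,0,0,0,0,0,0,0,0,0,0,0,0,0]
}}

```text
time: 22.85
tool_pos: [0.5034, -0.2574, 0.2301]
tool_rot: [3.141, -0.001, -0.04]
contact_force: [0.1, -0.3, -0.3]
opening: 0.0282
grip_force: 20.0
```

Run:
```python
from m import *
d=snap('wrist','w6'); c=snap('side','s6'); blobs(c); P=cloud(d)
m=(P[...,2]>.008)&(P[...,2]<.02)&(abs(P[...,0]-.506)<.06)&(abs(P[...,1]+.259)<.06)
q=P[m]; print('dish',m.sum(),cv2.minEnclosingCircle(q[:,:2].astype(np.float32)*1000), q.min(0),q.max(0))
cv2.imwrite('pics/c6.png',np.hstack([cv2.resize(c['img'][180:280,200:333,::-1],(400,300)),cv2.resize(d['img'][:,::,::-1],(400,300))]))
```

```text
red [217 185  12  10  73] [222.2 189.2] [ 0.4956 -0.1074  0.0817] [ 0.4863 -0.1108  0.0703] [ 0.5107 -0.1012  0.0872] [ 0.4985 -0.106   0.0788]
green [258 216  15  17 111] [263.  225.8] [ 0.497  -0.2655  0.0497] [ 0.4916 -0.2737  0.0396] [ 0.5128 -0.2438  0.0622] [ 0.5022 -0.2588  0.0509]
green [ 99 231  23  53 617] [111.3 258.7] [ 0.5614  1.3042 -0.8012] [ 0.4727  1.0948 -0.8092] [ 0.6528  1.6605 -0.7929] [ 0.5628  1.3777 -0.801 ]
green [ 56 243  12  13  76] [ 61.  247.7] [ 0.3399  1.6382 -0.8012] [ 0.3208  1.534  -0.8097] [ 0.3795  1.6933 -0.7555] [ 0.3502  1.6136 -0.7826]
green [  49  243   97  141 6621] [ 88.7 331.1] [ 0.2994  0.7315 -0.8013] [ 0.1658  0.4    -0.808 ] [ 0.4367  1.5174 -0.7941] [ 0.3013  0.9587 -0.8011]
dish 1142 ((504.7188415527344, -259.1540832519531), 42.861366271972656) [ 0.46273572 -0.30175693  0.00800221] [ 0.5475633  -0.21681333  0.01434971]
```

View pics/c6.png

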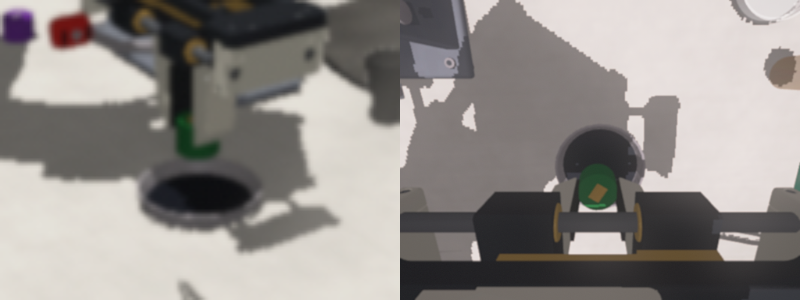

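Both crops show the mount held upright over the middle of the dish (right crop mount at (598,187)). Lower it.

Call:
{"api": "arm_command", "payload": {
  "xyz": [
    [-1,-1,-8],
    [0,-1,-8],
    [0,0,-7],
    [0,0,-5],
    [0,0,-3],
    [0,0,-1],
    [0,0,0],
    [0,0,0]
  ],
  "spin": [0,0,0,0,0,0,0,0]
}}

```text
time: 23.75
tool_pos: [0.502, -0.2595, 0.1977]
tool_rot: [3.141, -0.0, -0.041]
contact_force: [-0.4, -0.2, -0.3]
opening: 0.0283
grip_force: 20.0
```

Call:
{"api": "arm_command", "payload": {
  "xyz": [
    [0,0,-0.8],
    [0,0,-0.7],
    [0,0,0]
  ],
  "spin": [0,0,0]
}}

```text
time: 24.05
tool_pos: [0.5019, -0.2595, 0.196]
tool_rot: [3.141, -0.0, -0.041]
contact_force: [-0.1, 0.1, -0.6]
opening: 0.0284
grip_force: 20.0
```

Call:
{"api": "arm_command", "payload": {
  "xyz": [
    [0,0,-0.5],
    [0,0,-0.5],
    [0,0,0]
  ],
  "spin": [0,0,0]
}}

```text
time: 24.35
tool_pos: [0.502, -0.2595, 0.1953]
tool_rot: [3.141, -0.0, -0.041]
contact_force: [0.7, 1.1, 1.9]
opening: 0.0279
grip_force: 20.0
```

Call:
{"api": "arm_command", "payload": {
  "xyz": [
    [0,0,-0.3],
    [0,0,0]
  ],
  "spin": [0,0]
}}

```text
time: 24.55
tool_pos: [0.502, -0.2595, 0.1953]
tool_rot: [3.141, -0.0, -0.041]
contact_force: [-0.8, 1.9, 5.7]
opening: 0.0281
grip_force: 20.0
```

Touchdown is confirmed. Back off slightly, release and rise.

Call:
{"api": "arm_command", "payload": {
  "xyz": [
    [0,0,0.3],
    [0,0,0],
    [0,0,0],
    [0,0,0],
    [0,0,0],
    [0,0,5],
    [0,0,10],
    [0,0,20],
    [0,0,35],
    [-5,0,40],
    [-10,0,40],
    [0,0,0],
    [0,0,0]
  ],
  "spin": [0,0,0,0,0,0,0,0,0,0,0,0,0],
  "jaw": 0
}}

```text
time: 25.85
tool_pos: [0.4868, -0.2594, 0.3466]
tool_rot: [3.14, -0.003, -0.041]
contact_force: [0.5, -0.1, 0.5]
opening: 0.0459
grip_force: 0.0
```

Run:
```python
from m import *
d=snap('wrist','w7'); c=snap('side','s7'); blobs(d); blobs(c)
cv2.imwrite('pics/c7.png',np.hstack([cv2.resize(c['img'][130:280,160:360,::-1],(400,300)),cv2.resize(d['img'][:,::,::-1],(400,300))]))
```

```text
green [  415     0    97   272 20181] [470.  138.4] [ 0.3877 -1.0973 -0.8009] [-0.1253 -1.3023 -0.8052] [ 0.8538 -0.9509 -0.7964] [ 0.3642 -1.1266 -0.8008]
green [239 153  22  13 142] [248.9 158.4] [ 0.5126 -0.2556  0.025 ] [ 0.5068 -0.2682  0.0236] [ 0.5174 -0.2467  0.0266] [ 0.5121 -0.2574  0.0251]
green [239 169  21  12 125] [247.5 175.1] [ 0.4936 -0.2535  0.025 ] [ 0.4831 -0.2654  0.0025] [ 0.5013 -0.2454  0.0262] [ 0.4922 -0.2554  0.0144]
green [ 217  297   93   28 2377] [262.4 311.2] [-0.3653 -0.2725 -0.8013] [-0.4404 -0.4722 -0.8063] [-0.2886 -0.0714 -0.7964] [-0.3645 -0.2718 -0.8014]
green [436 297  26  37 644] [448.3 312.3] [-0.4036 -1.1489 -0.8009] [-0.5154 -1.1907 -0.8056] [ 0.5093 -0.3129  0.2575] [-0.0031 -0.7518 -0.2741]
green [ 47 305  26  30 592] [ 59.6 318.9] [-0.3571  0.6882 -0.8014] [-0.4431 -0.2105 -0.8059] [0.5134 0.7369 0.266 ] [ 0.0351  0.2632 -0.27  ]
red [217 185  12  10  72] [222.1 189.2] [ 0.4961 -0.107   0.0814] [ 0.4857 -0.1099  0.0697] [ 0.5107 -0.101   0.0873] [ 0.4982 -0.1054  0.0785]
green [ 99 231  23  53 617] [111.3 258.7] [ 0.5612  1.3002 -0.8011] [ 0.4733  1.0954 -0.809 ] [ 0.6531  1.6608 -0.7925] [ 0.5632  1.3781 -0.8007]
green [258 234  16  16 218] [265.2 242. ] [ 0.4999 -0.2693  0.0171] [ 0.4901 -0.2758  0.0016] [ 0.5267 -0.2468  0.0256] [ 0.5084 -0.2613  0.0136]
green [ 56 243  12  13  76] [ 61.  247.7] [ 0.3401  1.6419 -0.8007] [ 0.32    1.5349 -0.811 ] [ 0.3783  1.6977 -0.7556] [ 0.3492  1.6163 -0.7833]
green [  49  243   96  141 6611] [ 88.8 331.2] [ 0.2996  0.7299 -0.8013] [ 0.1659  0.3996 -0.808 ] [ 0.4371  1.5155 -0.7944] [ 0.3015  0.9575 -0.8012]
```

View pics/c7.png

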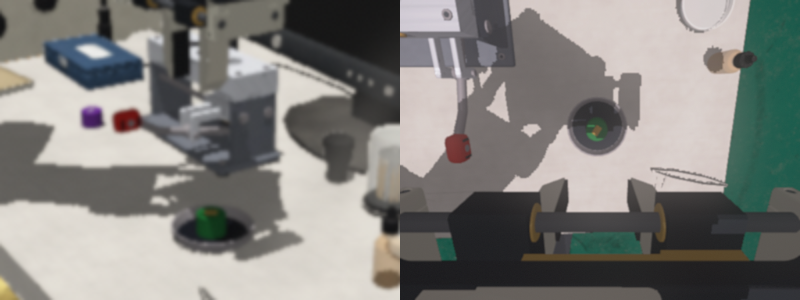

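The green mount stands upright in the middle of the dish (right crop (597,128), top at z about 0.025). The lever is up and the other things are untouched. Handing in.

```bash
python3 -c "
from cell import *
print(hand_in())"
```

```text
the job is handed in; nothing more can be done
None
```

The green mount now stands upright in the middle of the steel dish, the lever is back up, and the two black mounts were left in their nests; I handed the job in at about 26 s of the 61 s allowed.

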